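Re-rack a sample series in reverse order

ROBOT

A 6-joint arm with a two-finger parallel gripper is mounted at the origin on a cart in front of the work surface, level with it; the furniture and walls round the work are solid. World frame = base frame: x ahead of the robot, y to its left, z up, the work surface at z = 0. Lengths are in m, angles in rad, forces in N, time in s.
With the tool pointing down it reaches from about 0.275 to 0.825 m from the base axis. Payload 5.2 kg.
Tool frame: the origin (TCP) lies at the very end of the fingers, on their centre line; the grasp point (between the pads) lies 19 mm behind it; z points along the fingers, y is the line along which they close (so a half turn about z gives the same grasp; the last joint's range is limited). The gripper opens to 93 mm and grips with 3 to 60 N. Pads are 15 mm wide; open, the fingers measure 128 mm over their backs; the gripper's body (75 mm by 188 mm) begins 65 mm behind the grasp point.
Start: joints at [-1.466, 0.259, 1.535, -0, 1.348, -0.203], TCP at [0.167, -0.524, 0.219] pointing down, gripper open.
Joint ranges: [-3.14, 3.14], [-0.91, 2.08], [0.19, 2.58], [-1.22, 4.36], [0.22, 2.71], [-3.12, 3.12]. Speed limits (rad/s): [2.57, 2.57, 3.14, 3.14, 3.14, 3.14].

INTERFACE

Orientations are given as [roll, pitch, yaw] about the fixed x, y, z axes, in that order (R = Rz(yaw) Ry(pitch) Rx(roll)).
In Python, from cell import manip, capture, workorder, finder gives the robot as it stands.
- The arm moves only by the tool carry_out, never from a script. Its arguments are lists of equal length, an entry for each row: "travel": the shift along the world's x, y, z in cm, a list of three; "rot": the turn, a rotation vector about the world's x, y, z in rad, a list of three; "fingers": the opening in per cent of the stroke, from 0 (shut) to 100 (fully open). A call has 1 to 10 rows; each row is the pose to reach, as a shift and turn from the pose commanded when the call began; what a row does not reach only later rows make up. A row lasts 1/8 s, in which the tool goes at most 62.5 mm and 10.7 degrees, less where a joint would pass 70% of its speed; a pose out of reach is approached as far as the arm can. A call with a gripper value outside its range is refused whole. The fingers move at their own pace and stop on an object; "squeeze" is the grip in N (left out, the last holds). Time passes only in rows, so rows that repeat a pose let the fingers close. It gives the time, the measured TCP pose, the force, the opening and the grip force at its end, in the units of the state.
- manip.get_obs(): the state, without advancing time (a new reading comes with each control period).
- capture(name): name is "scene" or "top"; returns a dict with "frame" (384x512x3 uint8, red, green, blue), "intrinsics" (3x3 intrinsics, pixels), "k1" (the pictures are not rectified: a ray, as slopes to the right and down, at radius r is drawn at 1 + k1 r^2 times it, then the intrinsics apply), "R" (3x3) and "t" (3): a world point X has camera coordinates R X + t. Camera axes: x right, y down, z forward; pixel columns grow to the right and rows downward; lengths in m; the calibration is good to about 2 mm. A picture is of the moment at which its call begins. There is no depth.
- workorder.finish_job(): hands the job in; it is judged then, once.
Trained networks look in a picture, given as the dict that the camera call returned (one of the last four; its "shot" number tells which), for a name from the list of things; names that differ only in an ending like _2 or _b are one class to them, and where a whole thing is asked for, a point or a joint stands for the part that bears it (a point fixed in the world has none). Each returns a list of dicts, best first, with "conf" (0 to 1); they miss things now and then, are a little off and sometimes report something else, mostly with a low value. They report only what shows in the picture. A call takes as long as a camera call.
- finder.boxes_of(target, picture): "at" ([column, row] in pixels, amid what is visible of it).
- finder.cut_out(target, picture): "region" (384x512 bool, what is visible of it) and "at" ([column, row] in pixels, amid what is visible of it).
- finder.pinpoint(target, picture): "at" ([column, row] in pixels: a listed point, or the origin of a listed thing).
The state is a dict: "time_s": time; "q": joint angles; "qvel": joint speeds; "joint_torque": joint torques, N m; "tcp_pos": TCP position; "eef_rot": TCP orientation; "force": force on the tool from outside, world axes, zero at the start; "ft_torque": the same for the moment, N m; "finger_gap": finger opening in m; "grip_force": force on a finger pad.
Only numpy, scipy, OpenCV 4.12 (cv2) and the standard library are available. Lean on these libraries where they do the work, as an engineer would, in place of code of your own. Each camera call takes 0.05 s, during which the arm holds its last target. There are 200 camera calls.

TASK

The sample series is to be measured backwards: move the four small bottles from the grey rack into the empty green rack in reverse order, one to each well, so that the bottle standing leftmost in the grey rack (as seen from the robot) ends in the rightmost well of the green rack, the second from the left in the second from the right, and so on. The coloured marker in front of each grey well keeps showing whose place it was. Do not knock any bottle over, and leave all four standing upright, right down in their wells.

Things in the scene. Friction and masses are not known exactly. Their poses are not given: they have to be found in the camera images.
- grey_rack: Source rack: grey plastic rack, flat fixed block 77 (x) by 288 (y) by 12 mm high with black end strips. Origin: on the bench below the middle of its row of four wells; x away from the robot, y left along the row, z up. Wells: round, 48 mm across, centres at x 0, y +99, +33, -33, -99 mm; floor 4 mm, top face 12 mm above the origin. It reaches 45 mm in front of and 32 mm behind the row line.
- green_rack: Target rack, empty at the start: green plastic rack, flat fixed block 77 (x) by 288 (y) by 12 mm high with black end strips. Origin: on the bench below the middle of its row of four wells; x away from the robot, y left along the row, z up. Wells: round, 48 mm across, centres at x 0, y +99, +33, -33, -99 mm; floor 4 mm, top face 12 mm above the origin. It reaches 45 mm in front of and 32 mm behind the row line.
- vial_0: clear glass vial with a black screw cap, upright, 51 mm tall; body 23 mm in diameter up to 36 mm, then shoulder and cap; 18 g. Origin: centre of the underside; z up along its axis. At the start it stands in one of the four wells of the grey rack, any of them. 
- vial_1: amber vial with a white screw cap, upright, 57 mm tall; body 27 mm in diameter up to 40 mm, then shoulder and cap; 18 g. Origin: centre of the underside; z up along its axis. At the start it stands in one of the four wells of the grey rack, any of them. 
- vial_2: clear glass vial with a blue screw cap, upright, 63 mm tall; body 31 mm in diameter up to 44 mm, then shoulder and cap; 18 g. Origin: centre of the underside; z up along its axis. At the start it stands in one of the four wells of the grey rack, any of them. 
- dropper_bottle: amber dropper bottle with an orange-edged label and a black rubber dropper on top, the tallest of the four, upright, 96 mm tall; body 33 mm in diameter up to about 45 mm, black collar and dropper 22 mm wide above 58 mm; 50 g. Origin: centre of the underside; z up along its axis. At the start it stands in one of the four wells of the grey rack, any of them. 
- black_marker: Black coloured place marker, 10 x 36 x 2 mm, fixed flat on the top face of the grey rack about 36 mm in front of (-x of) the centre of the well in which the black-capped vial stood at the start; it stays there. Origin: centre of its underside.
- white_marker: White coloured place marker, 10 x 36 x 2 mm, fixed flat on the top face of the grey rack about 36 mm in front of (-x of) the centre of the well in which the white-capped vial stood at the start; it stays there. Origin: centre of its underside.
- blue_marker: Blue coloured place marker, 10 x 36 x 2 mm, fixed flat on the top face of the grey rack about 36 mm in front of (-x of) the centre of the well in which the blue-capped vial stood at the start; it stays there. Origin: centre of its underside.
- orange_marker: Orange coloured place marker, 10 x 36 x 2 mm, fixed flat on the top face of the grey rack about 36 mm in front of (-x of) the centre of the well in which the amber dropper bottle stood at the start; it stays there. Origin: centre of its underside.

How it is judged:
At the end, for the whole second after the job is handed in: Each bottle is down in the green rack's well that mirrors its starting place (its origin within 16 mm of the well's centre along each rack axis, underside within 4 mm of the well floor's height), upright within 0.15 rad, at rest, in the reverse of the order shown by the markers on the grey rack (((y of black_marker in the frame of grey_rack between 0.079 and 0.119 m and y of vial_0 in the frame of green_rack between -0.115 and -0.083 m) or (y of black_marker in the frame of grey_rack between 0.013 and 0.053 m and y of vial_0 in the frame of green_rack between -0.049 and -0.017 m) or (y of black_marker in the frame of grey_rack between -0.053 and -0.013 m and y of vial_0 in the frame of green_rack between 0.017 and 0.049 m) or (y of black_marker in the frame of grey_rack between -0.119 and -0.079 m and y of vial_0 in the frame of green_rack between 0.083 and 0.115 m)) and x of vial_0 in the frame of green_rack between -0.016 and 0.016 m and z of vial_0 in the frame of green_rack between 0 and 0.008 m and angle between each of vial_0, vial_1, vial_2, dropper_bottle's own z axis and vertical below 0.15 rad and linear speed of each of vial_0, vial_1, vial_2, dropper_bottle below 0.02 m/s and ((y of white_marker in the frame of grey_rack between 0.079 and 0.119 m and y of vial_1 in the frame of green_rack between -0.115 and -0.083 m) or (y of white_marker in the frame of grey_rack between 0.013 and 0.053 m and y of vial_1 in the frame of green_rack between -0.049 and -0.017 m) or (y of white_marker in the frame of grey_rack between -0.053 and -0.013 m and y of vial_1 in the frame of green_rack between 0.017 and 0.049 m) or (y of white_marker in the frame of grey_rack between -0.119 and -0.079 m and y of vial_1 in the frame of green_rack between 0.083 and 0.115 m)) and x of vial_1 in the frame of green_rack between -0.016 and 0.016 m and z of vial_1 in the frame of green_rack between 0 and 0.008 m and ((y of blue_marker in the frame of grey_rack between 0.079 and 0.119 m and y of vial_2 in the frame of green_rack between -0.115 and -0.083 m) or (y of blue_marker in the frame of grey_rack between 0.013 and 0.053 m and y of vial_2 in the frame of green_rack between -0.049 and -0.017 m) or (y of blue_marker in the frame of grey_rack between -0.053 and -0.013 m and y of vial_2 in the frame of green_rack between 0.017 and 0.049 m) or (y of blue_marker in the frame of grey_rack between -0.119 and -0.079 m and y of vial_2 in the frame of green_rack between 0.083 and 0.115 m)) and x of vial_2 in the frame of green_rack between -0.016 and 0.016 m and z of vial_2 in the frame of green_rack between 0 and 0.008 m and ((y of orange_marker in the frame of grey_rack between 0.079 and 0.119 m and y of dropper_bottle in the frame of green_rack between -0.115 and -0.083 m) or (y of orange_marker in the frame of grey_rack between 0.013 and 0.053 m and y of dropper_bottle in the frame of green_rack between -0.049 and -0.017 m) or (y of orange_marker in the frame of grey_rack between -0.053 and -0.013 m and y of dropper_bottle in the frame of green_rack between 0.017 and 0.049 m) or (y of orange_marker in the frame of grey_rack between -0.119 and -0.079 m and y of dropper_bottle in the frame of green_rack between 0.083 and 0.115 m)) and x of dropper_bottle in the frame of green_rack between -0.016 and 0.016 m and z of dropper_bottle in the frame of green_rack between 0 and 0.008 m); the robot touches nothing.
It fails at once if vial_0 is knocked over (leans more than 0.7 rad) (angle between vial_0's own z axis and vertical above 0.7 rad).
It fails at once if vial_1 is knocked over (leans more than 0.7 rad) (angle between vial_1's own z axis and vertical above 0.7 rad).
It fails at once if vial_2 is knocked over (leans more than 0.7 rad) (angle between vial_2's own z axis and vertical above 0.7 rad).
It fails at once if dropper_bottle is knocked over (leans more than 0.7 rad) (angle between dropper_bottle's own z axis and vertical above 0.7 rad).
It also fails if it takes over 96 s, if anything falls off the work surface, if the arm or the gripper's body presses on something with over 40 N, if the wrist force passes 120 N, or if a joint passes its speed limit or range.

## Working session

There is one attempt and no reset: what is moved stays moved. The work goes in short steps, Python scripts to look and compute and a tool call to move; the robot and the scene stay as the last step left them, time stands still between calls to the robot, and variables do not carry over. Pictures are saved under pics/ and viewed, at most 14 in all, crops included, and the job is handed in when it is done.

Besides the shell and the picture viewer there is one more tool, called after "Request:" as name(argument=value, ...) on one line, values as JSON. carry_out: Moves the arm, as the interface text tells. Its arguments: {"type":"object","properties":{"travel":{"type":"array"},"rot":{"type":"array"},"fingers":{"type":"array"},"squeeze":{"type":"number"}},"required":["travel","rot","fingers"]}

```bash
mkdir -p pics
cat > h.py <<'E'
import numpy as np, cv2
from cell import manip, capture, workorder, finder
def ray(p,c):
    K=np.array(c["intrinsics"]);d=(np.array([p[0],p[1],1.0]));d=np.linalg.solve(K,d)[:2]
    u=d.copy()
    for _ in range(30): u=d/(1+c["k1"]*(u@u))
    R=np.array(c["R"]);t=np.array(c["t"])
    return -R.T@t, R.T@np.array([u[0],u[1],1.0])
def onz(p,c,z):
    o,d=ray(p,c); return o+d*(z-o[2])/d[2]
def proj(X,c):
    x=np.array(c["R"])@np.array(X)+np.array(c["t"]);u=x[:2]/x[2];u=u*(1+c["k1"]*(u@u))
    return (np.array(c["intrinsics"])@np.array([u[0],u[1],1]))[:2]
def save(c,n): cv2.imwrite("pics/"+n+".png",np.ascontiguousarray(c["frame"][:,:,::-1]))
E
python3 - <<'E'
from h import *
np.set_printoptions(precision=4,suppress=True)
Z=dict(grey_rack=0,green_rack=0,black_marker=.012,white_marker=.012,blue_marker=.012,orange_marker=.012,vial_0=.004,vial_1=.004,vial_2=.004,dropper_bottle=.004)
for n in ("top","scene"):
    c=capture(n);save(c,n+"0");print(n,-np.array(c["R"]).T@np.array(c["t"]))
    for k,z in Z.items():
        for r in finder.pinpoint(k,c)[:2]: print(k,np.round(r["at"],1),round(r["conf"],2),onz(r["at"],c,z)[:2])
o=manip.get_obs();print(o["time_s"],o["tcp_pos"],o["eef_rot"],o["finger_gap"])
E
```

```text
top [ 0.3832 -0.0191  1.0159]
grey_rack [273.9 217.6] 0.79 [ 0.4572 -0.0143]
grey_rack [253.8 233.7] 0.17 [0.4217 0.0312]
green_rack [229.8 151. ] 0.93 [0.612 0.085]
black_marker [284.4 237.4] 0.38 [ 0.4123 -0.0369]
white_marker [227.7 231.7] 0.4 [0.4263 0.0886]
white_marker [253.2 233.9] 0.34 [0.4208 0.032 ]
blue_marker [315.7 235.4] 0.46 [ 0.4159 -0.1058]
orange_marker [250.8 234.5] 0.59 [0.4196 0.0373]
vial_0 [230.4 213.9] 0.66 [0.4665 0.0833]
vial_0 [316.  215.6] 0.64 [ 0.4601 -0.1084]
vial_1 [230.4 213.9] 0.66 [0.4665 0.0833]
vial_1 [316.  215.6] 0.64 [ 0.4601 -0.1084]
vial_2 [230.4 213.9] 0.66 [0.4665 0.0833]
vial_2 [316.  215.6] 0.64 [ 0.4601 -0.1084]
dropper_bottle [255.4 232.5] 0.62 [0.4242 0.0274]
dropper_bottle [255.5 211.5] 0.55 [0.4712 0.0268]
scene [0.1807 0.649  0.5345]
grey_rack [284.2 212. ] 0.69 [ 0.456  -0.0099]
green_rack [196.2 214.8] 0.84 [0.611  0.0866]
black_marker [310.  203.4] 0.52 [ 0.4148 -0.0484]
white_marker [325.1 191.8] 0.56 [ 0.4018 -0.105 ]
white_marker [274.6 234.3] 0.55 [0.4362 0.0778]
blue_marker [320.3 192.3] 0.62 [ 0.4104 -0.098 ]
orange_marker [294.4 221.5] 0.58 [0.419  0.0236]
orange_marker [198.2 214.5] 0.48 [0.5984 0.0964]
vial_0 [309.1 186.4] 0.86 [ 0.4448 -0.1195]
vial_0 [260.7 234.3] 0.56 [0.4637 0.0819]
vial_1 [309.1 186.4] 0.86 [ 0.4448 -0.1195]
vial_1 [260.7 234.3] 0.56 [0.4637 0.0819]
vial_2 [309.1 186.4] 0.86 [ 0.4448 -0.1195]
vial_2 [260.7 234.3] 0.56 [0.4637 0.0819]
dropper_bottle [279.6 220.3] 0.82 [0.4504 0.0248]
1.1 [ 0.1667 -0.5242  0.2187] [ 3.1416 -0.      0.3078] 0.09288579057738025
```

Run:
```python
import cv2
a=cv2.imread("pics/top0.png")[110:270,170:350];b=cv2.imread("pics/scene0.png")[130:290,130:350]
cv2.imwrite("pics/topc.png",cv2.resize(a,None,fx=4,fy=3.7,interpolation=2));cv2.imwrite("pics/scc.png",cv2.resize(b,None,fx=3.6,fy=3.6,interpolation=2))
```

```text
(no output)
```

View pics/top0.png

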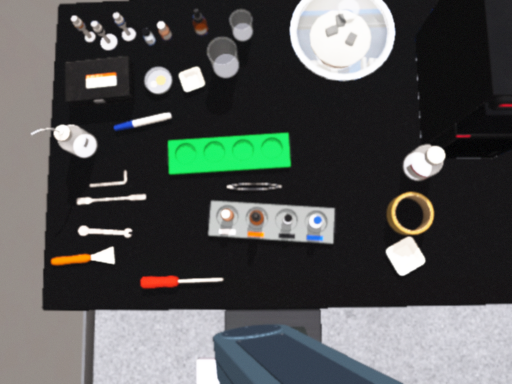

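View pics/topc.png

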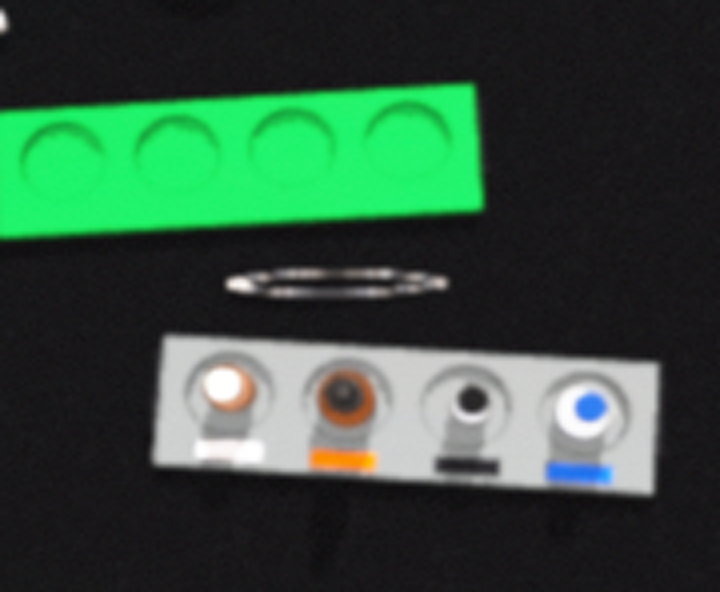

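View pics/scc.png

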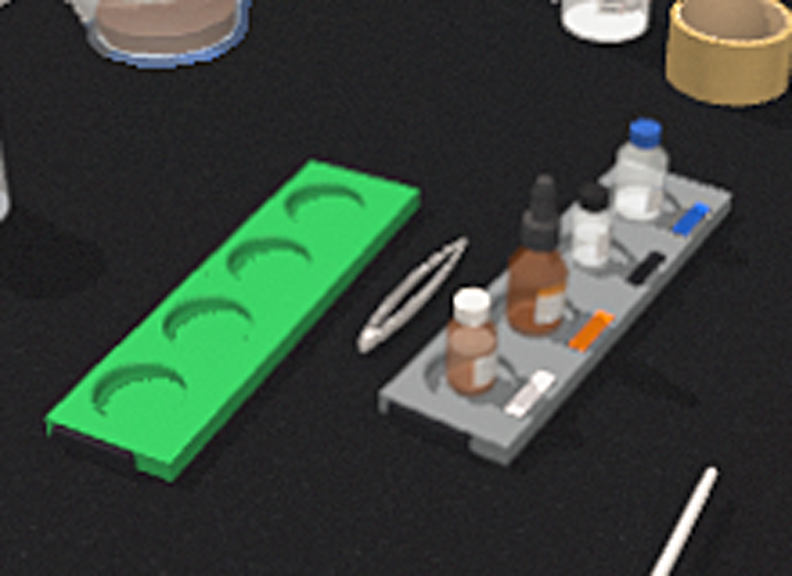

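The top view (order from left to right in the grey rack) shows white (228,213), dropper (256,212), black (287,212) and blue (317,218). The markers agree. The green rack at about (230,152) is empty. Next I'll measure the rack outlines and cap positions precisely.

```bash
cat > m.py <<'E'
from h import *
np.set_printoptions(precision=4,suppress=True)
def rack(c,name,z=.012):
    m=finder.cut_out(name,c)[0]["region"].astype(np.uint8)
    ct=max(cv2.findContours(m,0,1)[0],key=cv2.contourArea)
    P=np.array([onz(p[0],c,z)[:2] for p in ct])
    (ce,wh,_)=r=cv2.minAreaRect((P*1000).astype(np.float32))
    B=cv2.boxPoints(r)/1000; e=max([B[1]-B[0],B[2]-B[1]],key=np.linalg.norm)
    if e[1]<0:e=-e
    th=np.arctan2(-e[0],e[1]); ce=np.array(ce)/1000
    ex=np.array([np.cos(th),np.sin(th)]);ey=np.array([-ex[1],ex[0]])
    return ce+ex*.0065,th,wh,ex,ey
if __name__=="__main__":
    for n in ("top","scene"):
        c=capture(n)
        for k in ("grey_rack","green_rack"):
            try:
                o,th,wh,ex,ey=rack(c,k);print(n,k,o,round(th,4),wh,[list(np.round(o+ey*y,4)) for y in(.099,.033,-.033,-.099)])
            except Exception as e: print(n,k,e)
        for k,zm in (("vial_1",.0305),("dropper_bottle",.05),("vial_0",.0275),("vial_2",.0335)):
            for r in finder.cut_out(k,c)[:4]: print(k,np.round(r["at"],1),round(r["conf"],2),int(r["region"].sum()),onz(r["at"],c,zm)[:2])
        f=c["frame"].astype(int)
        for k,z,p in (("white",.061,(226,215)),("drop",.1,(255,211)),("black",.055,(287,218)),("blue",.067,(317,220))):
            if n=="top": pass
E
python3 m.py
python3 - <<'E'
import cv2
a=cv2.imread("pics/top0.png")[195:250,200:345]
cv2.imwrite("pics/topd.png",cv2.resize(a,None,fx=5.5,fy=5.5,interpolation=0))
E
```

```text
top grey_rack [ 0.4557 -0.0071] -0.0828 (289.2604675292969, 81.05519104003906) [[np.float64(0.4639), np.float64(0.0915)], [np.float64(0.4585), np.float64(0.0258)], [np.float64(0.453), np.float64(-0.04)], [np.float64(0.4476), np.float64(-0.1058)]]
top green_rack [0.6106 0.0881] 0.0609 (84.19790649414062, 287.02825927734375) [[np.float64(0.6046), np.float64(0.1869)], [np.float64(0.6086), np.float64(0.1211)], [np.float64(0.6126), np.float64(0.0552)], [np.float64(0.6166), np.float64(-0.0107)]]
vial_1 [315.8 218.5] 0.72 197 [ 0.4518 -0.1054]
vial_1 [290.2 217.3] 0.58 95 [ 0.4552 -0.0499]
dropper_bottle [255.9 216.7] 0.5 189 [0.456  0.0239]
vial_0 [315.8 218.5] 0.72 197 [ 0.452  -0.1057]
vial_0 [290.2 217.3] 0.58 95 [ 0.4554 -0.05  ]
vial_2 [315.8 218.5] 0.72 197 [ 0.4516 -0.1052]
vial_2 [290.2 217.3] 0.58 95 [ 0.455  -0.0498]
scene grey_rack [ 0.4502 -0.0044] -0.0807 (296.1213684082031, 84.3111343383789) [[np.float64(0.4582), np.float64(0.0943)], [np.float64(0.4529), np.float64(0.0285)], [np.float64(0.4475), np.float64(-0.0373)], [np.float64(0.4422), np.float64(-0.1031)]]
scene green_rack [0.6059 0.0912] 0.0331 (87.0308609008789, 294.149658203125) [[np.float64(0.6027), np.float64(0.1901)], [np.float64(0.6049), np.float64(0.1242)], [np.float64(0.607), np.float64(0.0582)], [np.float64(0.6092), np.float64(-0.0078)]]
vial_1 [260.3 224.7] 0.84 363 [0.4632 0.0857]
vial_1 [291.8 193.5] 0.64 244 [ 0.4533 -0.0384]
dropper_bottle [278.6 207.1] 0.93 519 [0.4463 0.0427]
vial_0 [260.3 224.7] 0.84 363 [0.4648 0.0823]
vial_0 [291.8 193.5] 0.64 244 [ 0.455  -0.0425]
vial_2 [260.3 224.7] 0.84 363 [0.4615 0.089 ]
vial_2 [291.8 193.5] 0.64 244 [ 0.4517 -0.0343]
```

View pics/topd.png

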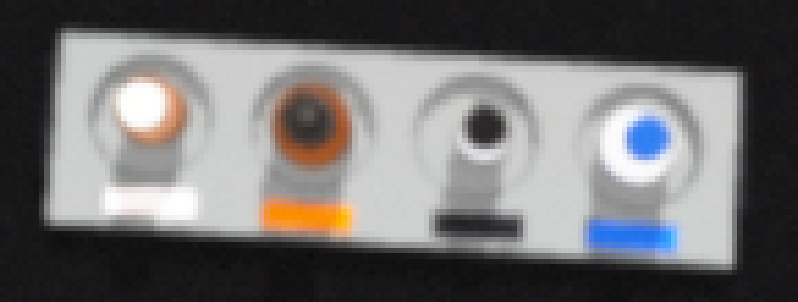

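```bash
cat > fit.py <<'E'
from h import *
from scipy.optimize import minimize
np.set_printoptions(precision=4,suppress=True)
S=8
def hull(p,c):
    x,y,t=p;C,s=np.cos(t),np.sin(t)
    q=[proj([x+C*a-s*b,y+s*a+C*b,z],c) for a in(-.045,.032) for b in(-.144,.144) for z in(0.0,.012)]
    return cv2.convexHull(np.array(q,np.float32))
def fit(c,m,p0):
    M=cv2.resize(m.astype(np.float32),None,fx=S,fy=S,interpolation=1)>.5
    def cost(p):
        g=np.zeros(M.shape,np.uint8);h=hull(p,c)
        cv2.fillConvexPoly(g,np.round(((h+.5)*S-.5)).astype(np.int32),1)
        g=g>0;return -(g&M).sum()/(g|M).sum()
    s=np.array([[0,0,0],[.008,0,0],[0,.008,0],[0,0,.05]])+p0
    r=minimize(cost,p0,method="Nelder-Mead",options=dict(initial_simplex=s,xatol=1e-4,fatol=1e-4))
    return r.x,-r.fun
for n in ("top","scene"):
    c=capture(n);f=c["frame"];h=cv2.cvtColor(f,cv2.COLOR_RGB2HSV).astype(int)
    g=(h[...,0]>50)&(h[...,0]<75)&(h[...,1]>120)&(h[...,2]>60)
    p,v=fit(c,g,np.array([.611,.088,.05]));print(n,"green",p,round(v,3))
    roi=np.zeros(g.shape,np.uint8);hh=hull([.455,-.008,-.08],c);cv2.fillConvexPoly(roi,hh.astype(np.int32),1);roi=cv2.dilate(roi,np.ones((13,13)))
    e=((h[...,2]>75)&(roi>0)).astype(np.uint8)
    ct=max(cv2.findContours(e,0,1)[0],key=cv2.contourArea);e[:]=0;cv2.drawContours(e,[cv2.convexHull(ct)] if n=="top" else [ct],-1,1,-1)
    p,v=fit(c,e>0,np.array([.455,-.008,-.08]));print(n,"grey",p,round(v,3))
    C,s=np.cos(p[2]),np.sin(p[2])
    if n=="top":
        for k,z,x,y in(("white",.061,142,104),("drop",.1,307,112),("dropbody",.049,311,124),("black",.055,485,128),("blue",.067,647,137)):
            X=onz([200+x/5.5-.5,195+y/5.5-.5],c,z)[:2];d=X-p[:2];print(k,X,"rack",d@[C,s],d@[-s,C])
E
python3 fit.py
```

```text
top green [0.612  0.0886 0.0559] 0.929
top grey [ 0.4551 -0.0077 -0.0751] 0.917
white [0.463  0.0884] rack 0.0006662296839976553 0.09640809622855201
drop [0.456  0.0229] rack -0.0014060358125597998 0.03051597873816239
dropbody [0.4553 0.0237] rack -0.002115181869513163 0.031283084243136715
black [ 0.4525 -0.0438] rack 8.408651456476564e-05 -0.03622356551233458
blue [ 0.4473 -0.105 ] rack -0.00043013328542137894 -0.09758992969113198
scene green [0.6121 0.0809 0.0504] 0.933
scene grey [ 0.4532 -0.0214 -0.0762] 0.898
```

Request:
carry_out(travel=[[28,41.9,-4],[28,41.9,-4],[28,41.9,-4],[28,41.9,-4],[28,41.9,-4],[28,41.9,-4],[28,41.9,-4],[28,41.9,-4],[28,41.9,-4],[28,41.9,-4]], rot=[[0,0,1.188],[0,0,1.188],[0,0,1.188],[0,0,1.188],[0,0,1.188],[0,0,1.188],[0,0,1.188],[0,0,1.188],[0,0,1.188],[0,0,1.188]], fingers=[65,65,65,65,65,65,65,65,65,65], squeeze=8)

```text
time_s: 3.15
tcp_pos: [0.4466, -0.1049, 0.1786]
eef_rot: [-3.141, 0.0, 1.498]
force: [-0.1, -1.1, -0.2]
finger_gap: 0.0606
grip_force: 0.0
```

Run:
```python
from h import *
np.set_printoptions(precision=4,suppress=True)
o=manip.get_obs();print(o["tcp_pos"],o["eef_rot"],o["finger_gap"])
c=capture("top");save(c,"t1")
t=.054;e=np.array([-np.sin(t),np.cos(t)]);out=[]
for y in(.099,.033,-.033,-.099):
    X=np.array([.612,.0875])+e*y; p=proj([*X,.012],c); out.append((X,(p-[170,110])*[4,3.7]+[2,1.85]))
print(out)
```

```text
[ 0.4466 -0.1049  0.1786] [-3.1412  0.0004  1.4977] 0.06064193105595413
[(array([0.6067, 0.1864]), array([ 62.5482, 160.9456])), (array([0.6102, 0.1205]), array([177.1484, 153.2651])), (array([0.6138, 0.0545]), array([292.371 , 145.5946])), (array([ 0.6173, -0.0114]), array([408.0907, 137.9429]))]
```

Request:
carry_out(travel=[[0,0,-5],[0,0,-10],[0,0,-14],[0,0,-16],[0,0,-16],[0,0,-16],[0,0,-16],[0,0,-16],[0,0,-16]], rot=[[0,0,0],[0,0,0],[0,0,0],[0,0,0],[0,0,0],[0,0,0],[0,0,0],[0,0,0],[0,0,0]], fingers=[65,65,65,60,50,42,36,25,25], squeeze=8)

```text
time_s: 4.32
tcp_pos: [0.4474, -0.1056, 0.0196]
eef_rot: [3.14, 0.001, 1.496]
force: [-1.2, -0.9, 6.5]
finger_gap: 0.0301
grip_force: 8.0
```

Request:
carry_out(travel=[[0,0,2],[0,0,7],[0,0,12],[4,7,12],[8,14,12],[12,21,12],[16,29.1,12],[16,29.1,12],[16,29.1,12]], rot=[[0,0,0],[0,0,0],[0,0,0],[0,0,0.03],[0,0,0.06],[0,0,0.1],[0,0,0.129],[0,0,0.129],[0,0,0.129]], fingers=[25,25,25,25,25,25,25,25,25])

```text
time_s: 5.45
tcp_pos: [0.6072, 0.1894, 0.1383]
eef_rot: [3.141, -0.001, 1.629]
force: [0.4, -0.5, -0.4]
finger_gap: 0.0299
grip_force: 8.0
```

Run:
```python
from h import *
import cv2
o=manip.get_obs();print(o["tcp_pos"],o["force"],o["finger_gap"])
c=capture("scene");cv2.imwrite("pics/s2.png",cv2.resize(c["frame"][60:290,60:360,::-1],None,fx=2.5,fy=2.5))
```

```text
[0.60721172 0.18940844 0.13825227] [ 0.35401563 -0.45622867 -0.41099434] 0.029912611165793405
```

View pics/s2.png

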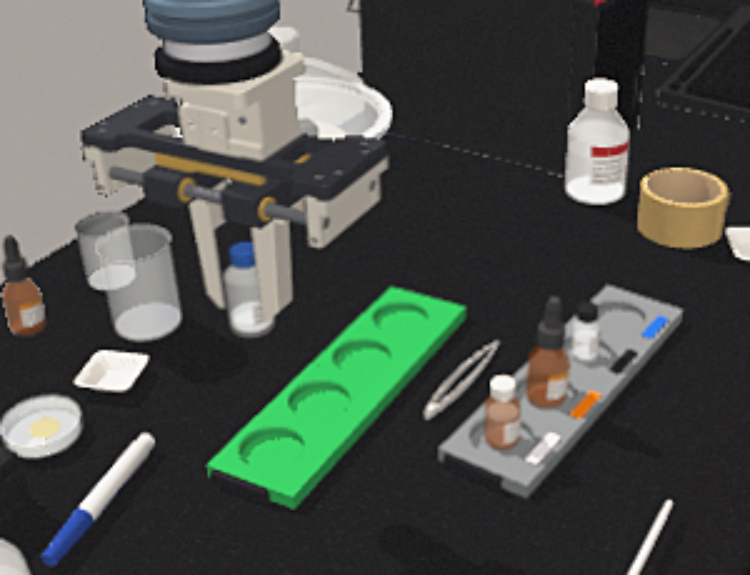

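The blue vial hangs upright in the fingers over the green rack's left end, and the other three are undisturbed in the grey rack. I'll lower it and release.

Request:
carry_out(travel=[[0,0,-4],[0,0,-8],[0,0,-10.5],[0,0,-11.6],[0,0,-11.9],[0,0,-11.9],[0,0,-11.9],[0,0,-11.9],[0,0,-11.9],[0,0,-11.9]], rot=[[0,0,0],[0,0,0],[0,0,0],[0,0,0],[0,0,0],[0,0,0],[0,0,0],[0,0,0],[0,0,0],[0,0,0]], fingers=[25,25,25,25,25,25,38,45,55,60])

```text
time_s: 6.75
tcp_pos: [0.6067, 0.1859, 0.0198]
eef_rot: [3.141, -0.0, 1.625]
force: [1.3, -0.3, -0.5]
finger_gap: 0.0546
grip_force: 0.0
```

Run:
```python
from h import *
o=manip.get_obs();print(o["tcp_pos"],o["force"],o["finger_gap"])
c=capture("scene");cv2.imwrite("pics/s3.png",cv2.resize(c["frame"][130:290,130:350,::-1],None,fx=3,fy=3))
```

```text
[0.60671118 0.18589662 0.01976299] [ 1.26022163 -0.29959568 -0.45809828] 0.05456541261687663
```

View pics/s3.png

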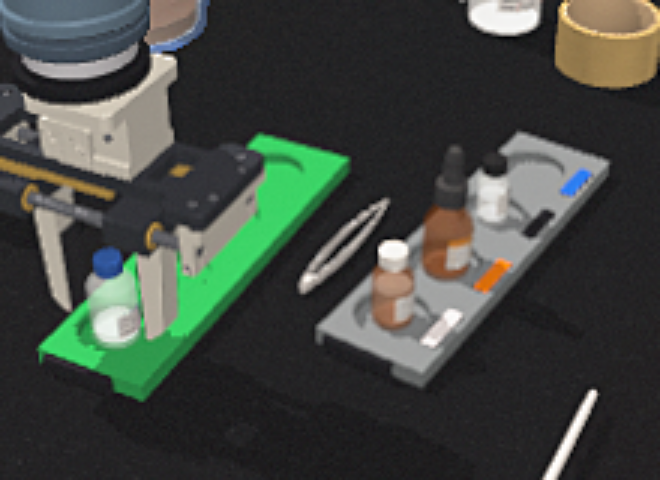

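The blue vial stands upright in the leftmost green well. Next is the black-capped vial.

Request:
carry_out(travel=[[0,0,4],[0,0,9],[0,0,14],[-4,-6,14],[-8,-12,14],[-12,-18,14],[-15.4,-22.9,14],[-15.4,-22.9,14],[-15.4,-22.9,14],[-15.4,-22.9,14]], rot=[[0,0,0],[0,0,0],[0,0,0],[0,0,-0.03],[0,0,-0.06],[0,0,-0.1],[0,0,-0.129],[0,0,-0.129],[0,0,-0.129],[0,0,-0.129]], fingers=[60,60,60,60,60,60,60,60,60,60])

```text
time_s: 8.05
tcp_pos: [0.4532, -0.0428, 0.1599]
eef_rot: [3.141, -0.0, 1.496]
force: [0.9, -0.7, -0.3]
finger_gap: 0.0559
grip_force: 0.0
```

Run:
```python
from h import *
o=manip.get_obs();print(o["tcp_pos"],o["eef_rot"],o["force"],o["finger_gap"])
```

```text
[ 0.45324813 -0.04279756  0.15986724] [ 3.14075430e+00 -2.74121035e-04  1.49552530e+00] [ 0.92302855 -0.74157371 -0.33014888] 0.05586537582611737
```

Request:
carry_out(travel=[[-0.1,-0.1,-5],[-0.1,-0.1,-10],[-0.1,-0.1,-13.2],[-0.1,-0.1,-14.2],[-0.1,-0.1,-14.2],[-0.1,-0.1,-14.2],[-0.1,-0.1,-14.2],[-0.1,-0.1,-14.2],[-0.1,-0.1,-14.2],[-0.1,-0.1,-14.2]], rot=[[0,0,0],[0,0,0],[0,0,0],[0,0,0],[0,0,0],[0,0,0],[0,0,0],[0,0,0],[0,0,0],[0,0,0]], fingers=[60,60,60,52,44,37,32,28,18,18])

```text
time_s: 9.3
tcp_pos: [0.452, -0.0443, 0.0181]
eef_rot: [3.141, 0.0, 1.496]
force: [-0.9, 0.7, 3.6]
finger_gap: 0.0221
grip_force: 8.0
```

Request:
carry_out(travel=[[0,0,2],[0,0,7],[0,0,12],[4,4,12],[8,8,12],[12,12,12],[15.8,16.4,12],[15.8,16.4,12],[15.8,16.4,12],[15.8,16.4,12]], rot=[[0,0,0],[0,0,0],[0,0,0],[0,0,0.03],[0,0,0.06],[0,0,0.1],[0,0,0.129],[0,0,0.129],[0,0,0.129],[0,0,0.129]], fingers=[18,18,18,18,18,18,18,18,18,18])

```text
time_s: 10.55
tcp_pos: [0.6088, 0.1188, 0.1376]
eef_rot: [-3.141, 0.0, 1.624]
force: [0.4, 0.1, -0.1]
finger_gap: 0.0226
grip_force: 8.0
```

Run:
```python
from h import *
o=manip.get_obs();print(o["tcp_pos"],o["force"],o["finger_gap"])
c=capture("scene");cv2.imwrite("pics/s4.png",cv2.resize(c["frame"][100:290,130:350,::-1],None,fx=3,fy=3))
```

```text
[0.60875848 0.1187993  0.13760594] [ 0.3905743   0.05400663 -0.12759874] 0.02256809393785582
```

View pics/s4.png

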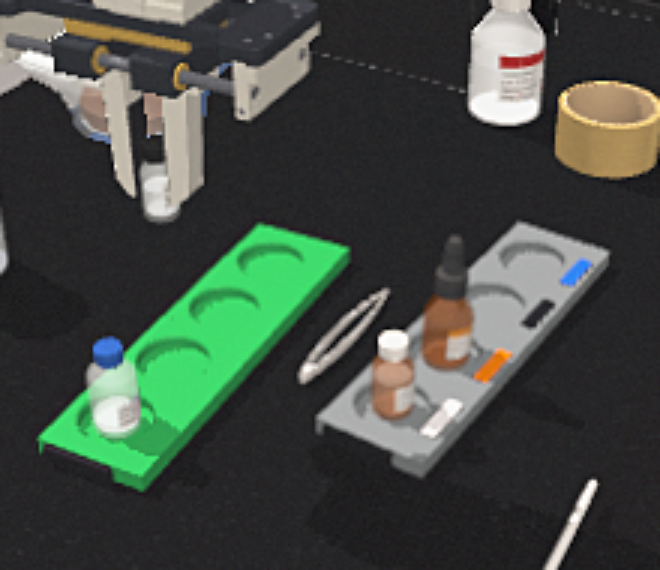

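The black-capped vial is held upright, and the blue one stands in its well. I'll lower the black one.

Request:
carry_out(travel=[[0.1,0.2,-4],[0.1,0.2,-8],[0.1,0.2,-10.5],[0.1,0.2,-11.6],[0.1,0.2,-11.9],[0.1,0.2,-11.9],[0.1,0.2,-11.9],[0.1,0.2,-11.9],[0.1,0.2,-11.9],[0.1,0.2,-11.9]], rot=[[0,0,0],[0,0,0],[0,0,0],[0,0,0],[0,0,0],[0,0,0],[0,0,0],[0,0,0],[0,0,0],[0,0,0]], fingers=[18,18,18,18,18,18,28,36,46,58])

```text
time_s: 11.85
tcp_pos: [0.6107, 0.1219, 0.0188]
eef_rot: [3.141, 0.0, 1.625]
force: [-0.3, 0.2, -0.7]
finger_gap: 0.0484
grip_force: 0.0
```

Request:
carry_out(travel=[[0,0,2],[0,0,8],[0,0,14],[-5,-3,14],[-10,-6,14],[-15.5,-9.8,14],[-15.5,-9.8,14],[-15.5,-9.8,14],[-15.5,-9.8,14],[-15.5,-9.8,14]], rot=[[0,0,0],[0,0,0],[0,0,0],[0,0,-0.04],[0,0,-0.08],[0,0,-0.129],[0,0,-0.129],[0,0,-0.129],[0,0,-0.129],[0,0,-0.129]], fingers=[65,65,65,65,65,65,65,65,65,65], squeeze=10)

```text
time_s: 13.1
tcp_pos: [0.4566, 0.0243, 0.1585]
eef_rot: [3.141, -0.0, 1.497]
force: [-0.3, -0.0, -0.4]
finger_gap: 0.0602
grip_force: 0.0
```

Run:
```python
from h import *
o=manip.get_obs();print(o["tcp_pos"],o["eef_rot"],o["force"],o["finger_gap"])
c=capture("scene");cv2.imwrite("pics/s5.png",cv2.resize(c["frame"][100:290,130:350,::-1],None,fx=3,fy=3))
```

```text
[0.45659608 0.02429159 0.15853881] [ 3.14147086e+00 -1.31512905e-04  1.49682741e+00] [-0.31966934 -0.01221797 -0.38596191] 0.06023066436003619
```

View pics/s5.png

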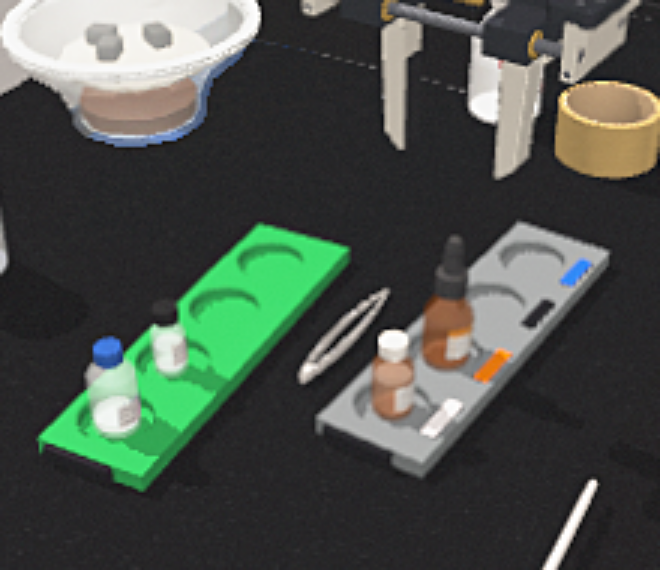

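Blue and black both stand in their green wells. Now I'll grasp the dropper bottle.

Request:
carry_out(travel=[[-0.1,-0.1,-4],[-0.1,-0.1,-9],[-0.1,-0.1,-12.5],[-0.1,-0.1,-13.5],[-0.1,-0.1,-13.5],[-0.1,-0.1,-13.5],[-0.1,-0.1,-13.5],[-0.1,-0.1,-13.5],[-0.1,-0.1,-13.5]], rot=[[0,0,0],[0,0,0],[0,0,0],[0,0,0],[0,0,0],[0,0,0],[0,0,0],[0,0,0],[0,0,0]], fingers=[65,65,65,60,50,44,39,25,25], squeeze=10)

```text
time_s: 14.28
tcp_pos: [0.4555, 0.0228, 0.0245]
eef_rot: [3.14, 0.0, 1.496]
force: [-1.3, 0.3, 6.6]
finger_gap: 0.0324
grip_force: 10.0
```

Request:
carry_out(travel=[[0,0,2],[0,0,7],[0,0,12],[5,1,12],[10,2,12],[15.8,3.1,12],[15.8,3.1,12],[15.8,3.1,12],[15.8,3.1,12]], rot=[[0,0,0],[0,0,0],[0,0,0],[0,0,0.04],[0,0,0.08],[0,0,0.129],[0,0,0.129],[0,0,0.129],[0,0,0.129]], fingers=[25,25,25,25,25,25,25,25,25])

```text
time_s: 15.4
tcp_pos: [0.6112, 0.0537, 0.1438]
eef_rot: [-3.141, -0.0, 1.624]
force: [0.4, -0.1, -0.1]
finger_gap: 0.0323
grip_force: 10.0
```

Run:
```python
from h import *
o=manip.get_obs();print(o["tcp_pos"],o["force"],o["finger_gap"])
c=capture("scene");cv2.imwrite("pics/s6.png",cv2.resize(c["frame"][80:290,130:350,::-1],None,fx=2.7,fy=2.7))
```

```text
[0.61121872 0.053726   0.14381534] [ 0.35570476 -0.14543154 -0.14415098] 0.03228963683526209
```

View pics/s6.png

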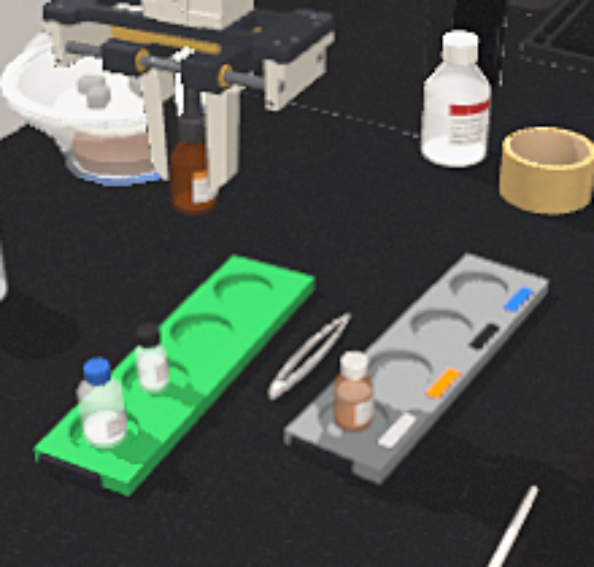

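The dropper bottle is held upright. I'll lower it into the second well from the right.

Request:
carry_out(travel=[[0,0,-4],[0,0,-8],[0,0,-10.5],[0,0,-11.6],[0,0,-11.9],[0,0,-11.9],[0,0,-11.9],[0,0,-11.9],[0,0,-11.9],[0,0,-11.9]], rot=[[0,0,0],[0,0,0],[0,0,0],[0,0,0],[0,0,0],[0,0,0],[0,0,0],[0,0,0],[0,0,0],[0,0,0]], fingers=[25,25,25,25,25,25,38,45,55,65])

```text
time_s: 16.7
tcp_pos: [0.6127, 0.0539, 0.0248]
eef_rot: [3.141, 0.0, 1.625]
force: [-0.3, 0.1, 0.3]
finger_gap: 0.0568
grip_force: 0.0
```

Request:
carry_out(travel=[[0,0,3],[0,0,8],[0,0,14],[-5,1,14],[-10,2,14],[-15,3.4,14],[-15,3.4,14],[-15,3.4,14],[-15,3.4,14],[-15,3.4,14]], rot=[[0,0,0],[0,0,0],[0,0,0],[0,0,-0.04],[0,0,-0.08],[0,0,-0.129],[0,0,-0.129],[0,0,-0.129],[0,0,-0.129],[0,0,-0.129]], fingers=[65,65,62,62,62,62,62,62,62,62], squeeze=8)

```text
time_s: 17.95
tcp_pos: [0.4636, 0.0875, 0.1645]
eef_rot: [-3.142, -0.0, 1.495]
force: [-0.3, -0.3, -0.4]
finger_gap: 0.0572
grip_force: 0.0
```

Run:
```python
from h import *
o=manip.get_obs();print(o["tcp_pos"],o["eef_rot"],o["force"],o["finger_gap"])
c=capture("scene");cv2.imwrite("pics/s7.png",cv2.resize(c["frame"][80:290,130:350,::-1],None,fx=2.7,fy=2.7))
```

```text
[0.46360791 0.08753103 0.16449191] [-3.14158163e+00 -2.01125394e-05  1.49533320e+00] [-0.33263953 -0.30857199 -0.35189173] 0.05716092337489322
```

View pics/s7.png

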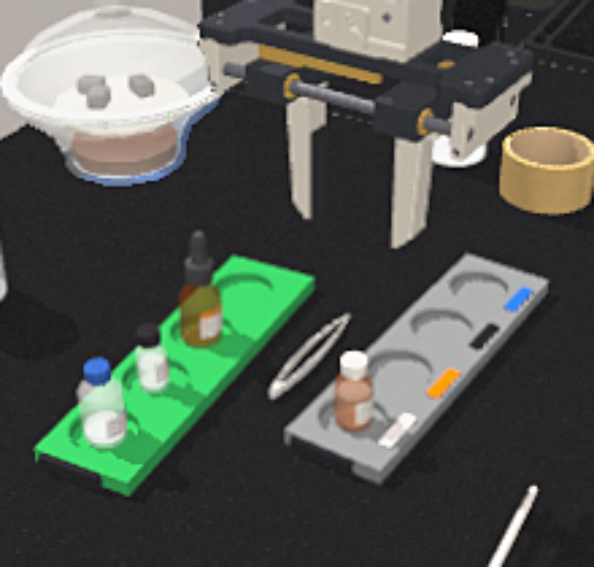

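Three bottles now stand in the green rack. The last is the white-capped vial, at (.463, .088).

Request:
carry_out(travel=[[0,0.1,-5],[0,0.1,-10],[0,0.1,-13.5],[0,0.1,-14.6],[0,0.1,-14.6],[0,0.1,-14.6],[0,0.1,-14.6],[0,0.1,-14.6],[0,0.1,-14.6],[0,0.1,-14.6]], rot=[[0,0,0],[0,0,0],[0,0,0],[0,0,0],[0,0,0],[0,0,0],[0,0,0],[0,0,0],[0,0,0],[0,0,0]], fingers=[62,62,62,52,44,38,35,32,20,20])

```text
time_s: 19.25
tcp_pos: [0.4631, 0.0888, 0.0192]
eef_rot: [3.141, -0.0, 1.496]
force: [-1.1, -0.5, 5.4]
finger_gap: 0.0265
grip_force: 8.0
```

Request:
carry_out(travel=[[0,0,2],[0,0,7],[0,0,12],[3,-4,12],[7,-8,12],[11,-10,12],[15.4,-10,12],[15.4,-10,12],[15.4,-10,12],[15.4,-10,12]], rot=[[0,0,0],[0,0,0],[0,0,0],[0,0,0.03],[0,0,0.06],[0,0,0.1],[0,0,0.129],[0,0,0.129],[0,0,0.129],[0,0,0.129]], fingers=[20,20,20,20,20,20,20,20,20,20])

```text
time_s: 20.5
tcp_pos: [0.6154, -0.0107, 0.1386]
eef_rot: [-3.141, -0.0, 1.625]
force: [-0.2, 0.1, 0.9]
finger_gap: 0.0266
grip_force: 8.0
```

Run:
```python
from h import *
o=manip.get_obs();print(o["tcp_pos"],o["force"],o["finger_gap"])
c=capture("scene");cv2.imwrite("pics/s8.png",cv2.resize(c["frame"][80:290,130:350,::-1],None,fx=2.7,fy=2.7))
```

```text
[ 0.61544903 -0.01069011  0.1385978 ] [-0.20205644  0.12441596  0.94422533] 0.026553577970529905
```

View pics/s8.png

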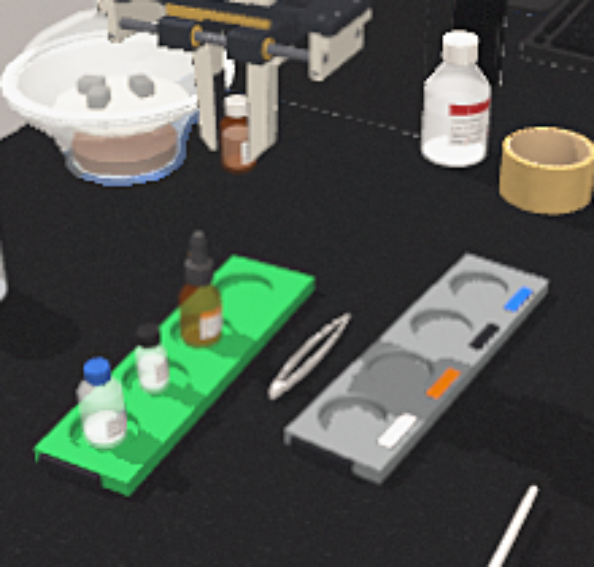

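The white-capped vial is held upright over the last well, and the dropper is clear of the gripper. I'll lower it.

Request:
carry_out(travel=[[0,0,-4],[0,0,-8],[0,0,-10.5],[0,0,-11.6],[0,0,-11.9],[0,0,-11.9],[0,0,-11.9],[0,0,-11.9],[0,0,-11.9],[0,0,-11.9]], rot=[[0,0,0],[0,0,0],[0,0,0],[0,0,0],[0,0,0],[0,0,0],[0,0,0],[0,0,0],[0,0,0],[0,0,0]], fingers=[20,20,20,20,20,20,34,42,52,60])

```text
time_s: 21.8
tcp_pos: [0.6167, -0.0112, 0.0198]
eef_rot: [3.141, 0.0, 1.625]
force: [0.1, -0.4, 0.3]
finger_gap: 0.053
grip_force: 0.0
```

Request:
carry_out(travel=[[0,0,3],[0,0,8],[0,0,14],[-6,0,16],[-12,0,16],[-18,0,16],[-24,0,16],[-24,0,16],[-24,0,16],[-24,0,16]], rot=[[0,0,0],[0,0,0],[0,0,0],[0,0,0],[0,0,0],[0,0,0],[0,0,0],[0,0,0],[0,0,0],[0,0,0]], fingers=[60,60,60,60,60,60,60,60,60,60])

```text
time_s: 23.05
tcp_pos: [0.3782, -0.0115, 0.18]
eef_rot: [3.14, 0.0, 1.625]
force: [0.2, 0.2, -0.3]
finger_gap: 0.0555
grip_force: 0.0
```

Run:
```python
from h import *
o=manip.get_obs();print(o["time_s"],o["tcp_pos"],o["force"])
a=capture("scene")["frame"][110:290,120:330,::-1];b=capture("top")["frame"][110:290,150:330,::-1]
cv2.imwrite("pics/fin.png",cv2.resize(np.hstack([a,b]),None,fx=2,fy=2,interpolation=2))
```

```text
23.05 [ 0.37817259 -0.01152607  0.17998458] [ 0.24879185  0.20921351 -0.25566097]
```

View pics/fin.png

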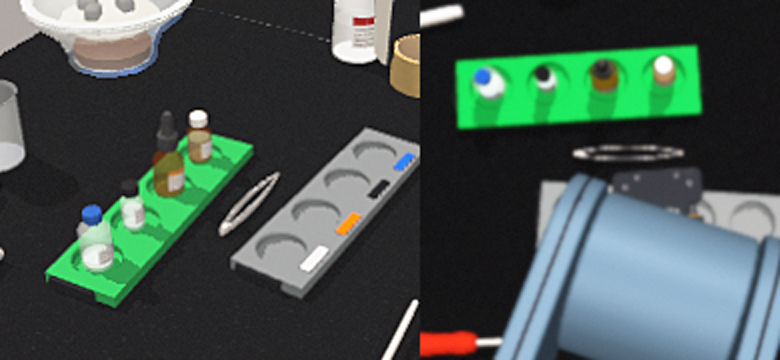

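Both views show all four bottles upright in the green wells in reverse order (blue, black, dropper, white from the left), with the arm clear of everything.

```bash
python3 -c "
from h import *
print(workorder.finish_job())"
```

```text
the job is handed in; nothing more can be done
None
```

I moved all four bottles to the green rack in reverse order (blue, black, dropper, white from the left) and handed the job in at about 23 s; the final camera views show them upright in their wells, but the hand-in returned no verdict.

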